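# Clear the tube basket, free the sagging bolt and hold the cabinet door ajar

### The job

The wire tube basket stands in the swing of the cabinet's glass door: hang it by its handle on the hook of the retort stand and let go of it. Then draw the door's sagging barrel bolt right out of its bent keeper, lifting the drooping bolt over the keeper's lip as you pull it, and swing the self-closing door open by about 25 degrees. Finish there while still holding the door or its bolt, so that it stays ajar and still, with the basket still on the hook and the other things on the bench left where they are.

Things in the scene. Friction and masses are not known exactly. Their poses are not given: they have to be found in the camera images.
- basket: Loose steel wire basket, 0.18 to 0.35 kg: box 90 (own x) x 140 (own y) x 72 mm high, with a fixed arched handle above it. Origin: centre of its underside. Its own y axis runs along the handle bar. The inside of the handle arch is open from the rim (72 mm) up to the bar (160 mm).
- basket_bar (a point): Middle of the basket's handle bar, on its centreline, 165 mm above the basket's underside. The bar is a round steel bar, diameter 10 mm, straight for 110 mm along the basket's own y, level; beyond that the handle slopes down to the basket's ends. Same orientation as the basket.
- hook_stand: Fixed retort stand: base plate 160 (own x) x 100 (own y) x 12 mm, origin at the centre of its underside, any yaw. Its rod (diameter 12 mm, 300 mm high) stands at own x +50 mm. The hook, 8 mm wire at own y = 0, leaves a clamp on the rod along own -x, 266 mm high, dips to the seat (254) and ends in an upturned tip 26 mm past the seat, top at 280 mm.
- hook_seat (a point): Lowest point of the hook, on top of its wire, 254 mm above the bench: where the handle bar comes to rest. The bar goes in over the tip, moving along the stand's own +x with the hook passing through the handle's arch, then down; it hangs along the stand's own y. The clamp begins 61 mm from the seat towards the rod; the rod's axis is 80 mm from it.
- cabinet: Fixed wooden bench cabinet, 200 (own x) x 406 (own y) x 280 mm high, origin at the centre of its underside. Its front looks along its own -x: a glazed wooden door, hinged at its own +y side, that swings out to own -x, and at the own -y side a fixed 55 mm stile that carries the keeper. The top of the cabinet is at 280 mm.
- knob (a point): Centre of the bolt's knob: steel cylinder, 18 mm diameter, 18 mm long, along the door's normal (point's own x, into the door; own y runs along the door from free edge to hinge, tipped 0.05 rad as the bolt droops). 37 mm before the door's face, 237 mm above the bench as it droops. Free above and beside (nearest staple 24 mm off); pinch it from above across own y. Moves with bolt and door.
- bolt_draw (a joint): How far the bolt is drawn along the door towards the hinge, m: 0 shot, 0.05 fully drawn; clear of the keeper from 0.032. 1 N friction, stays where left. Steel rod, 14 mm diameter, its nose in the keeper's strap loop. While it droops, a notch in its underside hangs over the keeper's bent-up lip and it catches after about 5 mm.
- bolt_lift (a joint): Droop of the bolt, rad: it pivots at its tail, 100 mm from the knob, and hangs at 0 by its weight (1 N at the knob), nose low; 0.05 is level, 0.10 the upper stop. It passes over the lip above about 0.04: knob 4 mm or more above its rest; 7 mm is a good lift, the stop is at 10 mm. Keep it lifted until drawn 0.03.
- door (a joint): Opening angle of the door, rad: 0 shut, growing as it swings out. It swings freely when the bolt is drawn, but a spring hinge closes it (about 0.5 N m, 2 N at the knob) as soon as it is let go.
- door_hinge (a point): Point on the vertical hinge axis of the door, at the bolt's height (242 mm). The knob's horizontal distance from it is 272 mm with the bolt shot and 222 mm fully drawn.
- door_leaf: The door itself, with the bolt it carries: leaf 320 mm wide, 20 mm thick, 241 mm high, top edge 262 mm above the bench. Origin on the hinge axis at bench height; the leaf runs from there along own -y to its free edge, its outer face looks along own -x.
- tube_rack: Bystander: loose white tube rack with tubes, 50 x 120 x 86 mm. Origin under its centre.
- tip_box: Bystander: loose pipette tip box, 80 x 120 x 63 mm. Origin under its centre.
- petri_dishes: Bystander: stack of petri dishes, diameter 90 mm, 32 mm high. Origin under its centre.
- beaker: Bystander: loose glass beaker, diameter 70 mm, 95 mm high. Origin under its centre.
- reagent_bottle: Bystander: loose amber bottle, diameter 68 mm, 150 mm high. Origin under its centre.
- wash_bottle: Bystander: loose white wash bottle, diameter 62 mm, 180 mm high with its spout. Origin under its centre.
- pipette_pump: Bystander: hand pipette pump lying down, 170 x 26 x 26 mm. Origin under its centre.
- drop_bottle: Bystander: small white bottle, diameter 44 mm, 85 mm high. Origin under its centre.

How it is judged:
By the outcome, as a careful person would: the job done as asked, in the order asked, and still so for the second after the job is handed in, while the arm keeps its last pose, push and grip.
It also fails if it takes over 56 s, if anything falls off the work surface, if the arm or the gripper's body presses on something with over 40 N, if the wrist force passes 120 N, or if a joint passes its speed limit or range.

### The arm

A 6-joint arm with a two-finger parallel gripper is mounted at the origin on the work surface. World frame = base frame: x ahead of the robot, y to its left, z up, the work surface at z = 0. Lengths are in m, angles in rad, forces in N, time in s.
With the tool pointing down it reaches from about 0.275 to 0.875 m from the base axis. Payload 12.5 kg.
Tool frame: the origin (TCP) lies midway between the tips of the shut fingers; the grasp point (between the pads) lies 19 mm behind it (r.hold_point_z is the distance from the TCP to the grasp point, in m); z points along the fingers, x is the direction in which the jaws open and shut, and the axes are right-handed (so a half turn about z gives the same grasp; the last joint's range is limited). The gripper opens to 85 mm and grips with 20 to 120 N. Pads are 22 mm wide; open, the fingers measure 114 mm over their backs; the gripper's body (76 mm by 85 mm) begins 54 mm behind the grasp point. The pads swing forward as they close: fully open they stand 13 mm farther back than shut.
Start: joints at [1.231, 0.351, 1.652, -0, 1.139, -0.085], TCP at [0.139, 0.532, 0.231] pointing down, gripper open.
Joint ranges: [-2.75, 2.75], [-0.79, 2.1], [0.01, 2.65], [-1.57, 4.71], [0.07, 3.14], [-2.87, 2.87]. Speed limits (rad/s): [2.22, 2.22, 2.79, 3.14, 3.14, 3.14].

### API

Orientations are given as a 3x3 rotation matrix whose columns are the frame's x, y, z axes.
In Python, from plant import r gives the robot as it stands.
- The arm moves only by the shell command python3 -m pendant 'ROWS' [FORCE]. ROWS is JSON, a list of rows, each a list of 7 numbers: the closure, from -1 (fully open) to 1 (shut), then the shift along the tool's x, y, z normalised to -1 to 1, where 1 is 0.03 m, then the turn, a rotation vector about the tool's x, y, z normalised to -1 to 1, where 1 is 6 degrees. A call has 1 to 5 rows; each row shifts and turns the pose as measured when the row begins, along the tool's axes as they then stand; what a row does not reach is not made up. A row lasts 1/10 s, in which the tool goes at most 50 mm and 8.59 degrees, less where a joint would pass 70% of its speed; a pose out of reach is approached as far as the arm can. A call with a number of a shift or a turn outside -1 to 1 is refused whole. A call with a gripper value outside its range is refused whole. The fingers move at their own pace and stop on an object; FORCE is the grip in N (left out, the last holds). Time passes only in rows, so rows that do not move let the fingers close. It gives the time, the measured TCP pose, the force and the opening at its end, in the units of the state.
- r.state(): the state, without advancing time (a new reading comes with each control period).
- r.snapshot(name): name is "side" or "top" or "wrist"; returns a dict with "image" (480x640x3 uint8, red, green, blue), "mtx" (3x3 intrinsics, pixels), "R" (3x3) and "t" (3): a world point X has camera coordinates R X + t. Camera axes: x right, y down, z forward; pixel columns grow to the right and rows downward; lengths in m; the calibration is good to about 2 mm. A picture is of the moment at which its call begins. There is no depth.
- r.close_job(): hands the job in, once; it reports no verdict.
The state is a dict: "t": time; "joint_pos": joint angles; "joint_vel": joint speeds; "effort": joint torques, N m; "tool_pos": TCP position; "ee_rot": TCP orientation; "contact_force": force on the tool from outside, world axes, zero at the start; "torque": the same for the moment, N m; "finger_gap": finger opening in m.
Only numpy, scipy, OpenCV 4.12 (cv2) and the standard library are available. Lean on these libraries where they do the work, as an engineer would, in place of code of your own. Each camera call takes 0.05 s, during which the arm holds its last target. There are 200 camera calls.

## Working session

There is one attempt and no reset: what is moved stays moved. The work goes in short steps, Python scripts to look and compute and a shell command to move; the robot and the scene stay as the last step left them, time stands still between calls to the robot, and variables do not carry over. Pictures are saved under pics/ and viewed, about 8 in all and at most 12, crops included, and the job is handed in when it is done.

```bash
mkdir -p pics; ls
python3 - <<'E'
from plant import r
import cv2
for n in ("side","top"):
    s=r.snapshot(n); cv2.imwrite(f"pics/{n}0.png",s["image"][:,:,::-1]); print(n,s["mtx"].tolist(),s["R"].round(4).tolist(),s["t"].round(4).tolist())
st=r.state();print(st["t"],st["tool_pos"],st["ee_rot"],r.hold_point_z)
E
```

```text
pics
side [[465.65794983361684, 0.0, 321.0015626046378], [0.0, 465.65794983361684, 240.33190310149746], [0.0, 0.0, 1.0]] [[0.0003, 0.9999, 0.0115], [0.7245, 0.0077, -0.6892], [-0.6892, 0.0086, -0.7245]] [-0.1127, -0.3095, 1.5418]
top [[459.7593579469661, 0.0, 318.5401674027375], [0.0, 459.7593579469661, 238.9276548202479], [0.0, 0.0, 1.0]] [[-0.0661, -0.9978, -0.0062], [-0.9762, 0.066, -0.2065], [0.2064, -0.0076, -0.9784]] [0.1367, 0.5594, 1.0393]
0.1 [0.13852277 0.53196763 0.23080319] [[ 2.52058740e-01  9.67711875e-01 -3.44996610e-04]
 [ 9.67711392e-01 -2.52058960e-01 -9.71190119e-04]
 [-1.02679170e-03 -8.90601918e-05 -9.99999469e-01]] 0.0187
```

View pics/side0.png

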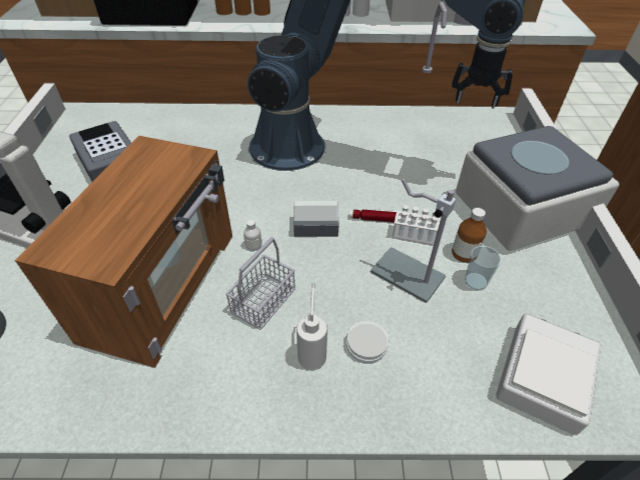

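View pics/top0.png

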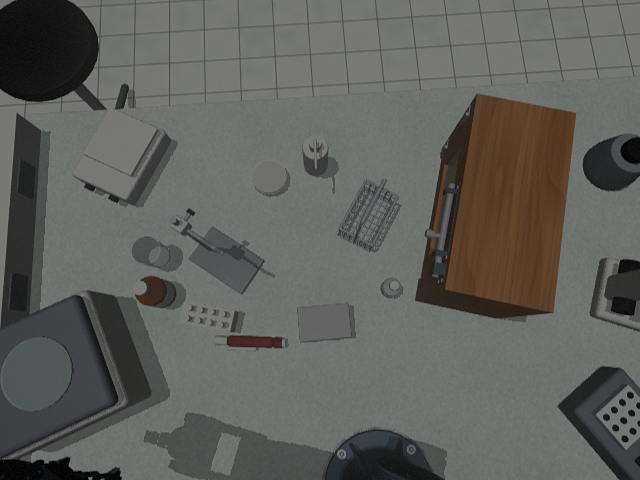

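```bash
cat > tile.py <<'E'
import cv2,numpy as np
def tile(img,x,y,w,h,s):
    t=cv2.resize(img[y:y+h,x:x+w],None,fx=s,fy=s,interpolation=cv2.INTER_CUBIC)
    t=cv2.convertScaleAbs(t,alpha=1.3,beta=10)
    for k in range(-(-x//10)*10,x+w,10):
        cv2.line(t,((k-x)*s,0),((k-x)*s,8 if k%50 else 20),(0,0,255),1)
        if k%20==0: cv2.putText(t,str(k),((k-x)*s,18),0,.35,(0,0,255),1)
    for k in range(-(-y//10)*10,y+h,10):
        cv2.line(t,(0,(k-y)*s),(8,(k-y)*s),(0,0,255),1)
        if k%20==0: cv2.putText(t,str(k),(10,(k-y)*s+4),0,.35,(0,0,255),1)
    return t
E
python3 - <<'E'
import cv2,numpy as np
from tile import tile
a=cv2.imread("pics/top0.png");b=cv2.imread("pics/side0.png")
# top composite 800x600
T=np.zeros((600,800,3),np.uint8)
def put(C,t,x,y): C[y:y+t.shape[0],x:x+t.shape[1]]=t[:C.shape[0]-y,:C.shape[1]-x]
put(T,tile(a,165,200,115,100,4),0,0); put(T,tile(a,330,170,80,90,4),465,0); put(T,tile(a,410,170,70,60,4),0,0) if 0 else None
put(T,cv2.rotate(tile(a,415,170,60,140,4),cv2.ROTATE_90_CLOCKWISE)[:,:],0,405) if 0 else None
put(T,tile(a,415,215,60,48,4),0,405); put(T,tile(a,415,215+48,60,48,4),245,405); put(T,tile(a,415,170,60,45,4),490,405)
cv2.imwrite("pics/topc.png",T)
S=np.zeros((600,800,3),np.uint8)
put(S,tile(b,365,172,95,130,4),0,0); put(S,tile(b,220,225,85,105,4),385,0)
put(S,tile(b,165,160,75,45,5),385,425-0) if 1 else None
cv2.imwrite("pics/sidec.png",S)
E
```

```text
(no output)
```

View pics/topc.png

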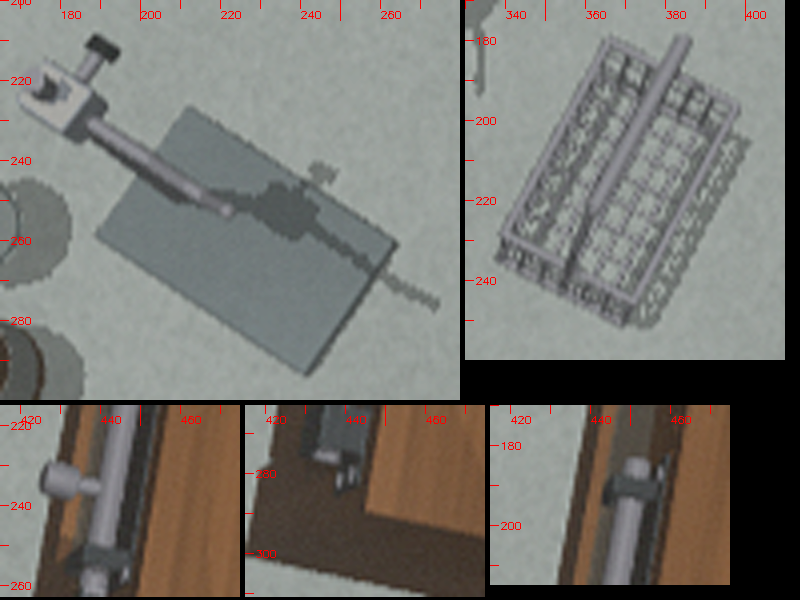

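View pics/sidec.png

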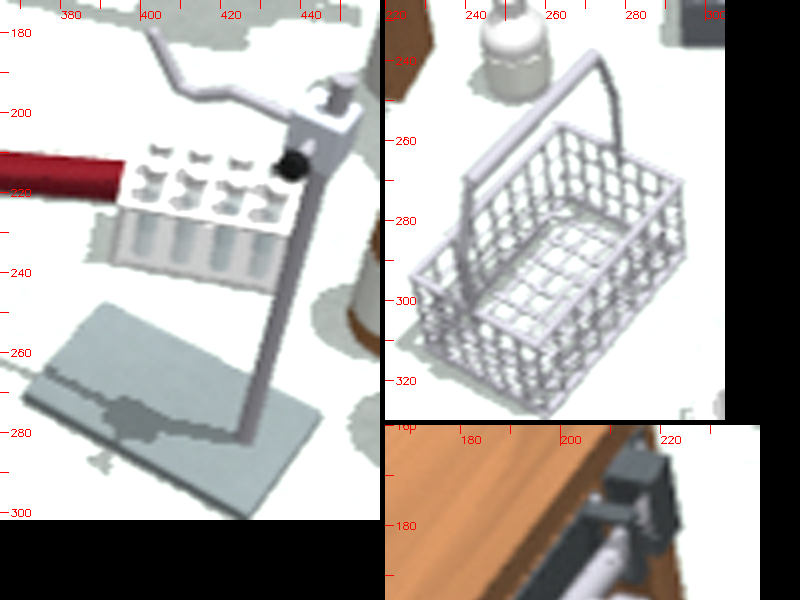

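```bash
cat > geo.py <<'E'
import numpy as np
from plant import r
C={}
def cam(n,s=None):
    if n not in C: s=s or r.snapshot(n); C[n]=(s["mtx"],np.array(s["R"]),np.array(s["t"]))
    return C[n]
def atz(n,u,v,z):
    K,R,t=cam(n); d=R.T@np.linalg.solve(K,[u,v,1]); o=-R.T@t
    return o+d*(z-o[2])/d[2]
def proj(n,X):
    K,R,t=cam(n); p=K@(R@np.array(X)+t); return p[:2]/p[2]
def tri(a,b):
    A=[];B=[]
    for n,(u,v) in (("top",a),("side",b)):
        K,R,t=cam(n); d=R.T@np.linalg.solve(K,[u,v,1]); d/=np.linalg.norm(d); o=-R.T@t; P=np.eye(3)-np.outer(d,d); A.append(P);B.append(P@o)
    return np.linalg.lstsq(np.vstack(A),np.hstack(B),rcond=None)[0]
E
python3 - <<'E'
import numpy as np
np.set_printoptions(precision=4,suppress=True)
from geo import *
def show(l,n,pts,z):
    P=np.array([atz(n,*p,z) for p in pts]);print(l,n,P[:,:2].tolist() if 0 else P[:,:2].ravel(),"mean",P.mean(0)[:2],"sides",np.linalg.norm(np.roll(P,-1,0)-P,axis=1))
    d=[P[(i+1)%len(P)]-P[i] for i in range(len(P))];print("  ang",[round(np.degrees(np.arctan2(x[1],x[0])),1) for x in d])
show("base","top",[(212,226.75),(264.2,260.7),(241.75,293.75),(189.2,258.75)],.012)
show("base","side",[(391.3,247.5),(445.5,275.5),(427.5,301),(371,272)],.012)
show("rim","top",[(366.25,180.5),(398.75,197),(371.75,245),(339.5,228)],.072)
show("rim","side",[(265,256.25),(294.75,270.75),(260,309.5),(226.75,293.75)],.072)
show("cab","top",[(478,94),(576,113),(553,313),(446,290)],.28)
show("cab","side",[(22,262),(98,282),(218,152),(142,137)],.28)
show("bar","top",[(385,179.5),(362.5,223)],.165)
show("bar","side",[(273,238.25),(241.25,270)],.165)
print("tip",atz("top",222,252.75,.28),atz("side",402.7,180,.28),tri((222,252.75),(402.7,180)))
print("knob",atz("top",430.75,235,.237), atz("side",211,199,.237))
E
```

```text
base top [0.6263 0.3635 0.5313 0.2362 0.4537 0.2942 0.5487 0.4213] mean [0.54   0.3288] sides [0.1588 0.0969 0.1587 0.0968]
  ang [np.float64(-126.7), np.float64(143.3), np.float64(53.2), np.float64(-36.7)]
base side [0.4612 0.2963 0.5544 0.4212 0.6325 0.3641 0.5448 0.237 ] mean [0.5482 0.3296] sides [0.1558 0.0967 0.1544 0.1025]
  ang [np.float64(53.3), np.float64(-36.2), np.float64(-124.6), np.float64(144.6)]
rim top [ 0.701  -0.0257  0.6542 -0.0999  0.5415 -0.0247  0.5875  0.0479] mean [ 0.621  -0.0256] sides [0.0877 0.1355 0.0859 0.1352]
  ang [np.float64(-122.2), np.float64(146.3), np.float64(57.6), np.float64(-33.0)]
rim side [ 0.5483 -0.0219  0.5926  0.0508  0.702  -0.02    0.6603 -0.0975] mean [ 0.6258 -0.0222] sides [0.0851 0.1303 0.088  0.1351]
  ang [np.float64(58.6), np.float64(-32.9), np.float64(-118.3), np.float64(146.0)]
cab top [ 0.7984 -0.2416  0.7433 -0.4314  0.3535 -0.3178  0.4083 -0.1281] mean [ 0.5759 -0.2797] sides [0.1977 0.406  0.1975 0.4062]
  ang [np.float64(-106.2), np.float64(163.7), np.float64(73.9), np.float64(-16.2)]
cab side [ 0.7504 -0.416   0.7938 -0.2688  0.4203 -0.1225  0.3644 -0.3077] mean [ 0.5823 -0.2788] sides [0.1535 0.4011 0.1935 0.401 ]
  ang [np.float64(73.6), np.float64(158.6), np.float64(-106.8), np.float64(-15.7)]
bar top [ 0.6689 -0.0556  0.5736  0.0025] mean [ 0.6213 -0.0265] sides [0.1116 0.1116]
  ang [np.float64(148.6), np.float64(-31.4)]
bar side [ 0.5777  0.0051  0.6691 -0.0539] mean [ 0.6234 -0.0244] sides [0.1088 0.1088]
  ang [np.float64(-32.8), np.float64(147.2)]
tip [0.5063 0.2843 0.28  ] [0.5139 0.2826 0.28  ] [0.5072 0.2848 0.2747]
knob [ 0.5226 -0.1232  0.237 ] [ 0.531  -0.1271  0.237 ]
```

```bash
cat > go.py <<'E'
# usage: go.py x y z(of grasp point, or TCP if 't') xang_deg [t]  -> remaining shift/turn in tool axes, in row units
import sys,numpy as np
from scipy.spatial.transform import Rotation as Ro
from plant import r
np.set_printoptions(precision=3,suppress=True)
def togo(p,a,roll=0):
    s=r.state(); R=np.array(s["ee_rot"]); c,n=np.cos(np.radians(a)),np.sin(np.radians(a))
    T=np.array([[c,n,0],[n,-c,0],[0,0,-1.]])
    g=s["tool_pos"]-r.hold_point_z*R[:,2]
    print("t",round(s["t"],2),"grasp",g,"gap",round(s["finger_gap"],4),"F",np.array(s["contact_force"]),"M",np.array(s["torque"]),"j",np.array(s["joint_pos"]))
    print(" shift units",R.T@(np.array(p)-g)/.03," turn units",np.degrees(Ro.from_matrix(R.T@T).as_rotvec())/6)
if __name__=="__main__": togo([float(v) for v in sys.argv[1:4]],float(sys.argv[4]))
E
python3 -m pendant '[[-1,0,0,-0.9,0,0,0],[-1,0,0,-0.9,0,0,0],[-1,0,0,-0.9,0,0,0]]'
python3 go.py .597 -.0094 .30 57.5
python3 - <<'E'
from geo import *
for n,p,z in [("wash",(315,142),.18),("reag",(150,288),.15),("beaker",(148,250),.095),("rack",(213,317),.086),("drop",(392,286),.085)]: print(n,atz("top",*p,z).round(3))
print(tri((430.75,235),(211,199)))
E
```

```text
t: 0.5
tool_pos: [0.1379, 0.5304, 0.31]
ee_rot: [[0.252, 0.968, -0.003], [0.968, -0.252, -0.009], [-0.01, -0.001, -1.0]]
contact_force: [0.0, 0.4, -0.0]
finger_gap: 0.0854
t 0.5 grasp [0.138 0.531 0.329] gap 0.0854 F [ 0.036  0.382 -0.004] M [0.048 0.028 0.038] j [ 1.231  0.283  1.548  0.     1.321 -0.085]
 shift units [-13.55   19.343   1.074]  turn units [0.006 0.094 2.983]
wash [0.761 0.093 0.18 ]
reag [0.465 0.467 0.15 ]
beaker [0.56  0.493 0.095]
rack [0.398 0.348 0.086]
drop [ 0.441 -0.06   0.085]
[ 0.52412768 -0.12706108  0.23045202]
```

```bash
for i in 1 2 3; do :; done
python3 -m pendant '[[-1,-0.68,0.97,0,0,0,0],[-1,-0.68,0.97,0,0,0,0],[-1,-0.68,0.97,0,0,0,0],[-1,-0.68,0.97,0,0,0,0],[-1,-0.68,0.97,0,0,0,0]]' >/dev/null
python3 -m pendant '[[-1,-0.68,0.97,0,0,0,0],[-1,-0.68,0.97,0,0,0,0],[-1,-0.68,0.97,0,0,0,0],[-1,-0.68,0.97,0,0,0,0],[-1,-0.68,0.97,0,0,0,0]]' >/dev/null
python3 -m pendant '[[-1,-0.68,0.97,0,0,0,0],[-1,-0.68,0.97,0,0,0,0],[-1,-0.68,0.97,0,0,0,0],[-1,-0.68,0.97,0,0,0,0],[-1,-0.68,0.97,0,0,0,0]]' >/dev/null
python3 -m pendant '[[-1,0,0,0,0,0,1],[-1,0,0,0,0,0,1],[-1,0,0,0,0,0,1],[-1,0,0,0,0,0,0]]' >/dev/null
python3 go.py .597 -.0094 .30 57.5
```

```text
t 2.5 grasp [0.494 0.106 0.319] gap 0.0858 F [-0.334  0.002 -0.676] M [ 0.015 -0.009  0.005] j [ 0.122  0.209  1.667 -0.007  1.28  -0.867]
 shift units [-1.321  4.992  0.609]  turn units [-0.067  0.142 -0.112]
```

```bash
python3 -m pendant '[[-1,-0.27,0.98,0.12,0,0,0],[-1,-0.27,0.98,0.12,0,0,0],[-1,-0.27,0.98,0.12,0,0,0],[-1,-0.27,0.98,0.12,0,0,0],[-1,-0.26,0.98,0.12,0,0,0]]' >/dev/null
python3 -m pendant '[[-1,0,0,0,0,0.1,0],[-1,0,0,0,0,0,0]]' >/dev/null
python3 go.py .597 -.0094 .165 57.5
python3 - <<'E'
from plant import r
import cv2
s=r.snapshot("wrist"); cv2.imwrite("pics/w0.png",s["image"][:,:,::-1])
E
```

```text
t 3.2 grasp [ 0.597 -0.011  0.296] gap 0.0853 F [-0.675  0.638  0.38 ] M [ 0.055 -0.025 -0.003] j [-0.096  0.403  1.46   0.     1.291 -1.114]
 shift units [0.065 0.016 4.354]  turn units [-0.109  0.053  0.13 ]
```

View pics/w0.png

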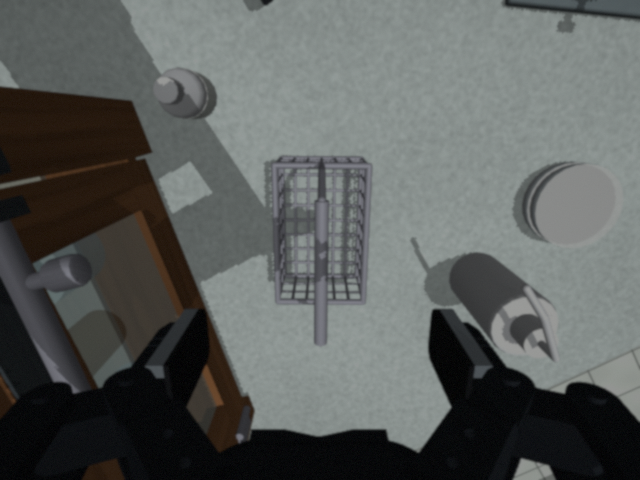

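The wrist picture shows the bar running vertically at column 321 from row 203 to row 343. It sits midway between the fingers and is aligned with them, so I'm descending to grasp it.

```bash
python3 -m pendant '[[-1,0,0,0.9,0,0,0],[-1,0,0,0.9,0,0,0],[-1,0,0,0.9,0,0,0],[-1,0,0,0.9,0,0,0],[-1,0,0,0.6,0,0,0]]' >/dev/null
python3 go.py .597 -.0094 .165 57.5
python3 -m pendant '[[1,0,0,0,0,0,0],[1,0,0,0,0,0,0],[1,0,0,0,0,0,0],[1,0,0,0,0,0,0],[1,0,0,0,0,0,0]]' 90 >/dev/null
python3 -m pendant '[[1,0,0,0,0,0,0],[1,0,0,0,0,0,0],[1,0,0,0,0,0,0]]' >/dev/null
python3 go.py .597 -.0094 .165 57.5
python3 -m pendant '[[1,0,0,-0.5,0,0,0],[1,0,0,-0.9,0,0,0],[1,0,0,-0.9,0,0,0],[1,0,0,-0.9,0,0,0],[1,0,0,-0.9,0,0,0]]' >/dev/null
python3 -m pendant '[[1,0,0,-0.9,0,0,0],[1,0,0,0,0,0,0]]' >/dev/null
python3 go.py .4625 .270 .30 53.3
```

```text
t 3.75 grasp [ 0.595 -0.006  0.17 ] gap 0.0851 F [ 0.772  0.206 -0.095] M [ 0.052 -0.052  0.012] j [-0.089  0.523  1.602 -0.001  1.023 -1.117]
 shift units [-0.047  0.119  0.165]  turn units [-0.045  0.027  0.237]
t 4.55 grasp [ 0.594 -0.004  0.173] gap 0.0063 F [-0.167  0.006 -1.489] M [0.155 0.026 0.039] j [-0.085  0.518  1.603 -0.     1.025 -1.118]
 shift units [-0.098  0.179  0.254]  turn units [-0.034  0.021  0.285]
t 5.25 grasp [ 0.593 -0.004  0.325] gap 0.0066 F [-0.068  0.152 -3.399] M [ 0.032 -0.023  0.017] j [-0.085  0.374  1.431  0.     1.349 -1.119]
 shift units [ 5.624 -8.407  0.897]  turn units [-0.107  0.058  0.981]
```

Run:
```python
from plant import r
import cv2,numpy as np
from tile import tile
a=r.snapshot("side")["image"][:,:,::-1];b=r.snapshot("top")["image"][:,:,::-1]
T=np.zeros((600,800,3),np.uint8)
t=tile(a,200,130,130,190,3);T[:570,:390]=t
t=tile(b,300,130,130,190,3);T[:570,400:790]=t
cv2.imwrite("pics/c1.png",T)
```

```text
(no output)
```

View pics/c1.png

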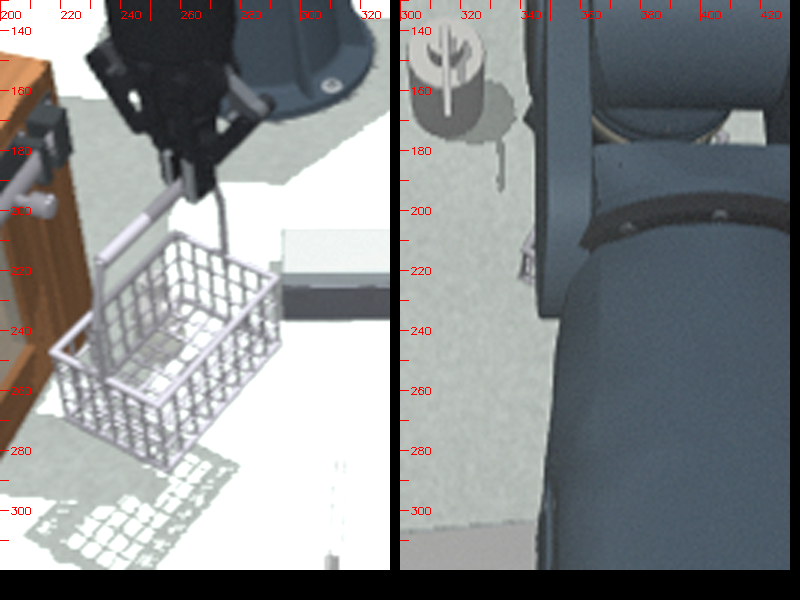

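Run:
```python
from geo import *
# far bar end at several heights vs seen (233.5,217); basket far bottom corner seen (257,286.5)
for z in (.29,.30,.31,.32): print(z,proj("side",[.593+.85*.1*.843,-.004-.085*.537,z]))
g=np.array([.593,-.004]); b=np.array([.843,-.537]); n=np.array([.537,.843])
for z in (.13,.14,.15,.16): print(z,proj("side",list(g+b*(.03+.07)+n*.045)+[z]),proj("side",list(g+b*(.03-.07)+n*.045)+[z+.0]))
```

```text
0.29 [236.28106801 225.32446273]
0.3 [235.63426963 221.49264916]
0.31 [234.97655667 217.59617455]
0.32 [234.3076505  213.63338824]
0.13 [257.8080122  293.00194485] [296.21502909 251.06334708]
0.14 [257.38561943 290.04631542] [296.09386429 248.04849051]
0.15 [256.95678053 287.04558026] [295.97099736 244.99128148]
0.16 [256.52134682 283.9986989 ] [295.84639221 241.89082123]
```

```bash
python3 -m pendant '[[1,0,0,0,-0.05,0,0.5],[1,0,0,0,-0.05,0.05,0.5],[1,0,0,0,0,0,0]]' >/dev/null
python3 go.py .4577 .2736 .312 53.3
```

```text
t 5.7 grasp [ 0.59  -0.004  0.314] gap 0.0064 F [-0.929 -0.221 -3.635] M [ 0.081  0.071 -0.009] j [-0.085  0.377  1.453 -0.     1.329 -1.01 ]
 shift units [ 4.741 -9.076  0.159]  turn units [-0.136  0.09  -0.05 ]
```

```bash
python3 -m pendant '[[1,0.47,-0.91,-0.05,0,0,0],[1,0.47,-0.91,-0.05,0,0,0],[1,0.47,-0.91,-0.05,0,0,0],[1,0.47,-0.91,-0.05,0,0,0],[1,0.47,-0.91,-0.05,0,0,0]]' >/dev/null
python3 go.py .4577 .2736 .312 53.3
python3 -m pendant '[[1,0.47,-0.91,-0.05,0,0,0],[1,0.47,-0.91,-0.05,0,0,0],[1,0.47,-0.91,-0.05,0,0,0],[1,0.3,-0.6,0,0,0,0],[1,0,0,0,0,0,0]]' >/dev/null
python3 go.py .4577 .2736 .312 53.3
```

```text
t 6.2 grasp [0.52  0.136 0.316] gap 0.0061 F [ 1.243  0.027 -3.861] M [0.101 0.034 0.031] j [ 0.166  0.28   1.583  0.005  1.307 -0.762]
 shift units [ 2.442 -4.412  0.187]  turn units [-0.22   0.169 -0.025]
t 6.7 grasp [0.465 0.243 0.317] gap 0.0065 F [ 1.337 -0.437 -2.248] M [ 0.024 -0.012  0.056] j [ 0.386  0.258  1.61   0.013  1.31  -0.556]
 shift units [ 0.699 -0.8    0.159]  turn units [-0.282  0.239  0.082]
```

```bash
python3 -m pendant '[[1,0.3,-0.4,0.05,-0.15,0.12,0.04],[1,0.3,-0.3,0.05,-0.15,0.12,0.04],[1,0.1,-0.1,0.05,0,0,0],[1,0,0,0,0,0,0]]' >/dev/null
python3 go.py .4577 .2736 .312 53.3
python3 - <<'E'
from plant import r
import cv2,numpy as np
from tile import tile
a=r.snapshot("side")["image"][:,:,::-1];b=r.snapshot("top")["image"][:,:,::-1]
T=np.zeros((600,800,3),np.uint8)
t=tile(a,350,110,130,190,3);T[:570,:390]=t
t=tile(b,165,150,130,190,3);T[:570,400:790]=t
cv2.imwrite("pics/c2.png",T)
E
```

```text
t 7.1 grasp [0.457 0.273 0.309] gap 0.0067 F [-0.176 -0.156 -2.819] M [ 0.064  0.086 -0.033] j [ 0.452  0.265  1.621 -0.003  1.26  -0.482]
 shift units [ 0.037  0.012 -0.112]  turn units [0.005 0.047 0.045]
```

View pics/c2.png

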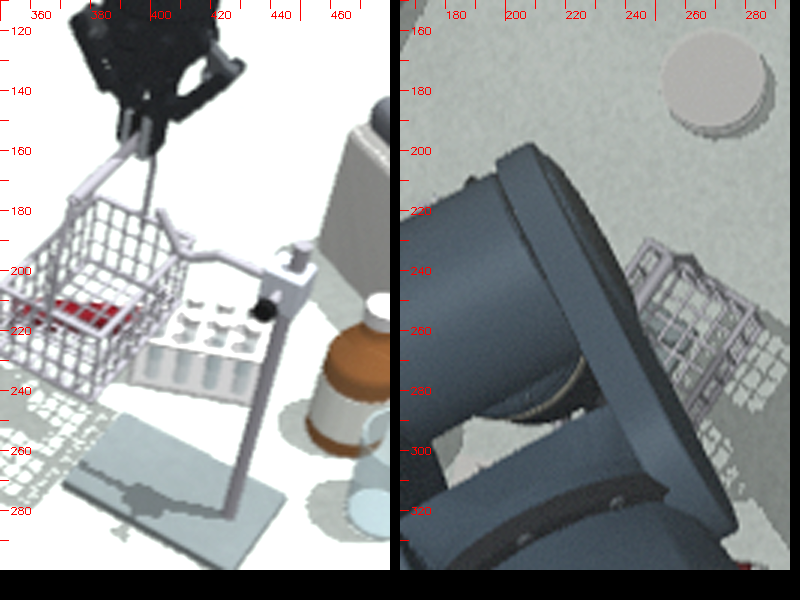

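```bash
python3 -c "
from geo import *
for z in (.29,.295,.30,.305): print(z,proj('side',[.530,.2184,z]))"
python3 -m pendant '[[1,0.6,0,0,0,0,0],[1,0.6,0,-0.05,0,0,0],[1,0.6,0,-0.05,0,0,0],[1,0.35,0,0,0,0,0],[1,0,0,0,0,0,0]]' >/dev/null
python3 go.py .4972 .3266 .309 53.3
```

```text
0.29 [373.48525433 180.87707497]
0.295 [373.71018999 178.99033648]
0.3 [373.9368214  177.08937419]
0.305 [374.16516781 175.17402664]
t 7.75 grasp [0.498 0.323 0.312] gap 0.0065 F [-0.46   0.027 -3.09 ] M [0.055 0.128 0.006] j [ 0.498  0.38   1.453 -0.003  1.313 -0.432]
 shift units [ 0.077 -0.103  0.102]  turn units [0.009 0.05  0.006]
```

```bash
python3 -m pendant '[[1,0.08,-0.1,0.4,0,0,0],[1,0,0,0.4,0,0,0],[1,0,0,0.3,0,0,0],[1,0,0,0,0,0,0]]' >/dev/null
python3 go.py .4972 .3266 .267 53.3
python3 -m pendant '[[1,0,0,0.2,0,0,0],[1,0,0,0.15,0,0,0],[1,0,0,0,0,0,0]]' >/dev/null
python3 go.py .4972 .3266 .267 53.3
```

```text
t 8.15 grasp [0.496 0.325 0.275] gap 0.0066 F [-0.344 -0.173 -2.266] M [0.056 0.061 0.026] j [ 0.503  0.409  1.502 -0.003  1.238 -0.426]
 shift units [ 0.077 -0.003  0.271]  turn units [-0.001  0.076 -0.001]
t 8.45 grasp [0.496 0.325 0.265] gap 0.0068 F [-0.974 -0.592  1.5  ] M [-0.05   0.114 -0.01 ] j [ 0.502  0.417  1.516 -0.003  1.214 -0.427]
 shift units [ 0.073 -0.007 -0.073]  turn units [ 0.005  0.059 -0.001]
```

Run:
```python
from plant import r
import cv2,numpy as np
from tile import tile
a=r.snapshot("side")["image"][:,:,::-1]
cv2.imwrite("pics/c3.png",tile(a,350,120,150,130,4))
```

```text
(no output)
```

View pics/c3.png

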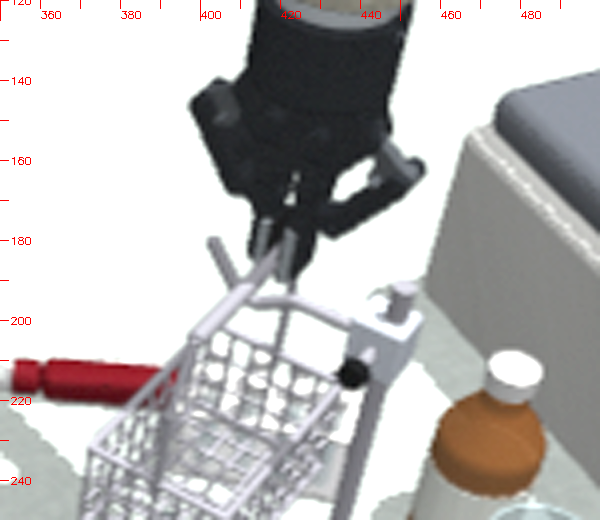

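The bar rests in the dip of the hook at about (410,193), and the upturned tip at (402,181) is on the near side. The measured force changed sign, so it is seated and I'm releasing.

```bash
python3 -m pendant '[[0.5,0,0,0,0,0,0],[0.3,0,0,0,0,0,0],[0.2,0,0,0,0,0,0],[0.2,0,0,0,0,0,0]]' >/dev/null
python3 go.py .497 .326 .36 53.3
python3 -m pendant '[[0.2,0,0,-0.3,0,0,0],[0.2,0,0,-0.6,0,0,0],[0.2,0,0,-0.9,0,0,0],[0.2,0,0,-0.9,0,0,0],[0.2,0,0,-0.9,0,0,0]]' >/dev/null
python3 go.py .497 .326 .36 53.3
python3 - <<'E'
from plant import r
import cv2,numpy as np
from tile import tile
a=r.snapshot("side")["image"][:,:,::-1]
T=np.zeros((600,800,3),np.uint8)
t=tile(a,350,130,100,150,4);T[:600,:400]=t
t=tile(a,165,155,75,110,5);T[:550,420:795]=t
cv2.imwrite("pics/c4.png",T)
E
```

```text
t 8.9 grasp [0.497 0.325 0.266] gap 0.0341 F [-0.086  1.018  0.783] M [ 0.01  -0.051 -0.027] j [ 0.502  0.416  1.514 -0.004  1.214 -0.427]
 shift units [ 0.026 -0.01  -3.126]  turn units [ 0.019  0.039 -0.002]
t 9.4 grasp [0.496 0.325 0.377] gap 0.0345 F [0.022 0.001 0.775] M [-0.04   0.004  0.067] j [ 0.503  0.343  1.352 -0.004  1.455 -0.427]
 shift units [0.064 0.005 0.561]  turn units [-0.004  0.092 -0.002]
```

View pics/c4.png

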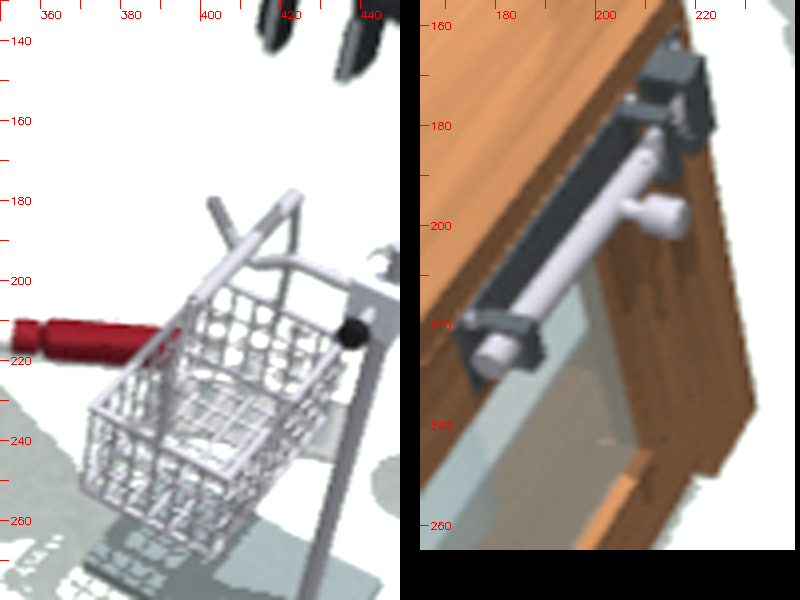

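```bash
python3 - <<'E'
from geo import *
np.set_printoptions(precision=4,suppress=True)
k1=atz("top",430.5,233.9,.237);k2=atz("side",213.2,198,.237);t=tri((430.5,233.9),(213.2,198))
print(k1,k2,t)
c=np.array([.578,-.2795]);a=np.radians(-106.2);X=np.array([np.cos(a),np.sin(a)]);Y=np.array([-X[1],X[0]])
for k in(k1,k2,t):print((k[:2]-c)@X,(k[:2]-c)@Y)
E
python3 go.py .525 -.126 .36 -16.2
```

```text
[ 0.5248 -0.1229  0.237 ] [ 0.5277 -0.1229  0.237 ] [ 0.5253 -0.1235  0.2348]
-0.1355168062372516 -0.09475150015619102
-0.13638365732779956 -0.09197353491298282
-0.13505181318022616 -0.09414480884558875
t 9.55 grasp [0.496 0.325 0.377] gap 0.0341 F [-0.015 -0.104 -0.733] M [0.019 0.044 0.026] j [ 0.503  0.342  1.352 -0.004  1.453 -0.427]
 shift units [-11.478   9.751   0.663]  turn units [ 0.045  0.045 11.582]
```

```bash
python3 -m pendant '[[0.2,0,0,0,0,0,1],[0.2,0,0,0,0,0,1],[0.2,0,0,0,0,0,1],[0.2,0,0,0,0,0,1],[0.2,0,0,0,0,0,1]]' >/dev/null
python3 -m pendant '[[0.2,0,0,0,0,0,1],[0.2,0,0,0,0,0,1],[0.2,0,0,0,0,0,1],[0.2,0,0,0,0,0,1],[0.2,0,0,0,0,0,1]]' >/dev/null
python3 -m pendant '[[0.2,0,0,0,0,0,1],[0.2,0,0,0,0,0,0.5],[0.2,0,0,0,0,0,0]]' >/dev/null
python3 go.py .5276 -.119 .35 -16.2
```

```text
t 10.85 grasp [0.493 0.323 0.366] gap 0.0343 F [ 0.18   0.436 -0.305] M [ 0.028 -0.023 -0.006] j [ 0.503  0.349  1.369 -0.004  1.449  0.828]
 shift units [ 5.799 13.583  0.738]  turn units [ 0.195  0.138 -0.399]
```

```bash
python3 -m pendant '[[0.2,0.39,0.9,0,0,0,0],[0.2,0.39,0.9,0,0,0,0],[0.2,0.39,0.9,0,0,0,0],[0.2,0.39,0.9,0,0,0,0],[0.2,0.39,0.9,0,0,0,0]]' >/dev/null
python3 -m pendant '[[0.2,0.39,0.9,0,0,0,0],[0.2,0.39,0.9,0,0,0,0],[0.2,0.39,0.9,0,0,0,0],[0.2,0.39,0.9,0,0,0,0],[0.2,0.39,0.9,0,0,0,0]]' >/dev/null
python3 -m pendant '[[0.2,0.39,0.9,0,0,0,0],[0.2,0.39,0.9,0,0,0,0],[0.2,0.39,0.9,0,0,0,0],[0.2,0.39,0.9,0,0,0,0],[0.2,0,0,0,0.15,0.1,-0.3]]' >/dev/null
python3 go.py .5276 -.119 .35 -16.2
```

```text
t 12.35 grasp [ 0.531 -0.103  0.363] gap 0.0342 F [-0.173  0.34  -0.774] M [ 0.018  0.042 -0.027] j [-0.274  0.25   1.508 -0.01   1.401 -0.012]
 shift units [0.043 0.532 0.454]  turn units [0.09  0.164 0.218]
```

```bash
python3 -m pendant '[[0.2,0.04,0.53,0.4,0.09,0.16,0.22],[0.2,0,0,0,0,0,0]]' >/dev/null
python3 go.py .5276 -.119 .35 -16.2
python3 - <<'E'
from plant import r
import cv2,numpy as np
from geo import *
s=r.snapshot("wrist"); cv2.imwrite("pics/w1.png",s["image"][:,:,::-1]); cam("wrist",s)
print(proj("wrist",[.5265,-.123,.237]), s["mtx"][0])
E
```

```text
t 12.55 grasp [ 0.527 -0.12   0.35 ] gap 0.0344 F [-0.011  0.285  0.188] M [ 0.034  0.027 -0.001] j [-0.311  0.249  1.54   0.001  1.354 -0.031]
 shift units [ 0.017 -0.052  0.01 ]  turn units [-0.007  0.012  0.023]
[321.66025869 243.5316514 ] [381.35180297   0.         318.38911101]
```

View pics/w1.png

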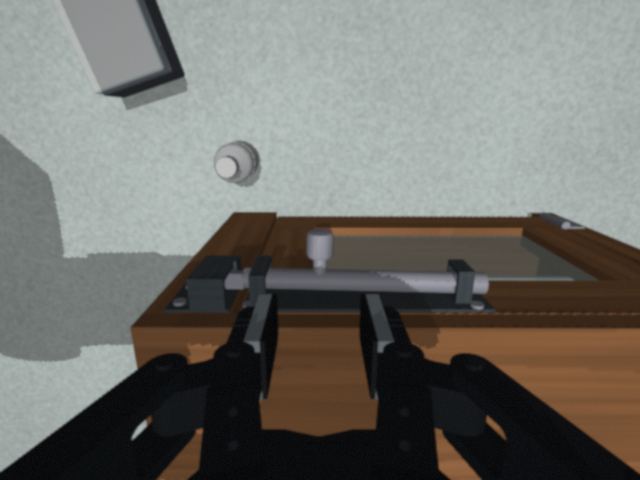

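The knob is at (320,244), where I predicted (322,244). The bolt lies along the image rows, so I'm descending to it.

```bash
python3 -m pendant '[[0.2,0,-0.05,0.9,0,0,0],[0.2,0,0,0.9,0,0,0],[0.2,0,0,0.8,0,0,0],[0.2,0,0,0,0,0,0]]' >/dev/null
python3 go.py .5276 -.119 .243 -16.2
```

```text
t 13.0 grasp [ 0.529 -0.116  0.273] gap 0.0344 F [ 0.565 -0.163 -0.02 ] M [0.056 0.005 0.007] j [-0.302  0.311  1.648  0.001  1.181 -0.03 ]
 shift units [-0.009  0.115  1.003]  turn units [-0.008 -0.014  0.097]
```

```bash
python3 -m pendant '[[0.2,0,0.13,0.5,0,0,0.1],[0.2,0,0,0.35,0,0,0],[0.2,0,0,0.1,0,0,0],[0.2,0,0,0,0,0,0]]' >/dev/null
python3 go.py .5276 -.119 .243 -16.2
python3 -m pendant '[[0.6,0,0,0,0,0,0],[1,0,0,0,0,0,0],[1,0,0,0,0,0,0],[1,0,0,0,0,0,0]]' 40 >/dev/null
python3 go.py .5276 -.119 .250 -16.2
```

```text
t 13.4 grasp [ 0.53  -0.118  0.248] gap 0.034 F [ 0.381  0.204 -0.677] M [-0.001  0.02  -0.031] j [-0.306  0.338  1.676  0.001  1.123 -0.028]
 shift units [-0.063  0.048  0.161]  turn units [-0.008 -0.049  0.04 ]
t 13.8 grasp [ 0.53  -0.118  0.25 ] gap 0.0159 F [-0.232 -0.306 -2.754] M [-0.069  0.088 -0.021] j [-0.305  0.336  1.674  0.001  1.125 -0.028]
 shift units [-0.073  0.058 -0.009]  turn units [-0.006 -0.063  0.049]
```

```bash
python3 -m pendant '[[1,0,0,-0.1,0,0,0],[1,0,0,-0.1,0,0,0],[1,0,0,0,0,0,0]]' 50 >/dev/null
python3 go.py .5276 -.119 .256 -16.2
```

```text
t 14.1 grasp [ 0.53  -0.118  0.256] gap 0.0157 F [-0.875 -0.189  2.129] M [-0.067 -0.074 -0.176] j [-0.305  0.329  1.667  0.001  1.14  -0.028]
 shift units [-0.062  0.053 -0.007]  turn units [-0.006 -0.051  0.046]
```

```bash
python3 -m pendant '[[1,0.15,0,-0.02,0,0,0],[1,0.15,0,-0.02,0,0,0],[1,0.15,0,-0.02,0,0,0]]' >/dev/null
python3 go.py .5276 -.119 .256 -16.2
```

```text
t 14.4 grasp [ 0.544 -0.122  0.259] gap 0.0155 F [-1.991  0.464 -1.679] M [ 0.063  0.282 -0.111] j [-0.305  0.352  1.627  0.001  1.156 -0.027]
 shift units [-0.541  0.052  0.081]  turn units [-0.006 -0.058  0.044]
```

```bash
python3 -m pendant '[[1,0.2,0,0.02,0,0,0],[1,0.25,0,0.02,0,0,0],[1,0.25,0,0.02,0,0,0]]' >/dev/null
python3 go.py .5276 -.119 .257 -16.2
python3 -m pendant '[[1,0.2,0,0,0,0,0],[1,0.15,0,0,0,0,0],[1,0,0,0,0,0,0]]' >/dev/null
python3 go.py .5276 -.119 .257 -16.2
python3 - <<'E'
from plant import r
import cv2,numpy as np
from tile import tile
a=r.snapshot("side")["image"][:,:,::-1];w=r.snapshot("wrist")["image"][:,:,::-1]
T=np.zeros((600,800,3),np.uint8)
t=tile(a,150,135,100,100,4);T[:400,:400]=t
t=cv2.resize(w,None,fx=.62,fy=.62);T[:t.shape[0],403:403+t.shape[1]]=t[:,:397]
cv2.imwrite("pics/c5.png",T[:420])
E
```

```text
t 14.7 grasp [ 0.566 -0.128  0.257] gap 0.0156 F [-2.02   0.007  0.036] M [-0.102  0.103 -0.056] j [-0.304  0.395  1.568  0.001  1.171 -0.026]
 shift units [-1.308  0.05  -0.008]  turn units [-0.005 -0.065  0.043]
t 15.0 grasp [ 0.576 -0.131  0.256] gap 0.0156 F [-4.821  0.101  2.034] M [-0.003  0.528 -0.16 ] j [-0.303  0.419  1.537  0.001  1.187 -0.025]
 shift units [-1.653  0.062 -0.036]  turn units [-0.012  0.002  0.042]
```

View pics/c5.png

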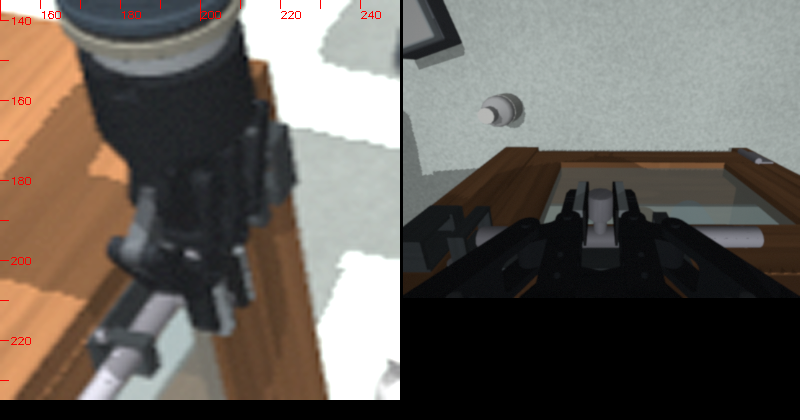

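The knob is still pinched, with the bolt drawn about 48 mm and clear of the keeper. I'm starting the swing, 5° per row.

```bash
cat > arc.py <<'E'
import sys,numpy as np
from go import togo
H=np.array([.7728,-.2383]);g0=np.array([.576,-.131]);t=float(sys.argv[1]);a=np.radians(-t)
g=H+np.array([[np.cos(a),-np.sin(a)],[np.sin(a),np.cos(a)]])@(g0-H)
togo([*g,.256],-16.2-t)
E
python3 -m pendant '[[1,0.1,-0.3,0,0,0,0.4],[1,0.16,-0.63,0,0,0,0.83],[1,0,0,0,0,0,0]]' >/dev/null
python3 arc.py 7.5
```

```text
t 15.4 grasp [ 0.59  -0.106  0.256] gap 0.0155 F [-3.654 -1.154  1.861] M [-0.391  0.407 -0.118] j [-0.255  0.439  1.507  0.001  1.203  0.157]
 shift units [ 0.046 -0.009 -0.01 ]  turn units [0.003 0.061 0.005]
```

```bash
python3 -m pendant '[[1,0.15,-0.63,0,0,0,0.83],[1,0.15,-0.63,0,0,0,0.83],[1,0,0,0,0,0,0]]' >/dev/null
python3 arc.py 25
python3 -m pendant '[[1,0.15,-0.5,0,0,0,0.7],[1,0.12,-0.4,0,0,0,0.55],[1,0,0,0,0,0,0],[1,0,0,0,0,0,0]]' >/dev/null
python3 arc.py 25
```

```text
t 15.7 grasp [ 0.615 -0.075  0.256] gap 0.0152 F [-5.205 -0.368  2.488] M [-0.209  0.505 -0.075] j [-0.197  0.476  1.448  0.     1.228  0.395]
 shift units [ 0.366 -0.943 -0.01 ]  turn units [0.039 0.087 1.213]
t 16.1 grasp [ 0.635 -0.056  0.256] gap 0.0155 F [-4.74   1.852  4.386] M [-0.082  0.411 -0.011] j [-0.162  0.515  1.387  0.003  1.257  0.558]
 shift units [ 0.14  -0.058 -0.013]  turn units [ 0.071  0.16  -0.026]
```

```bash
python3 -m pendant '[[1,0,0,0,0,0,0],[1,0,0,0,0,0,0],[1,0,0,0,0,0,0]]' >/dev/null
python3 arc.py 25
python3 - <<'E'
from plant import r
import cv2,numpy as np
from tile import tile
a=r.snapshot("side")["image"][:,:,::-1].copy();b=r.snapshot("top")["image"][:,:,::-1].copy()
T=np.zeros((600,800,3),np.uint8)
T[:360,:480]=cv2.resize(a,(480,360))
t=tile(a,350,170,100,110,3)[:,:300];T[:330,490:790]=t
t=tile(a,100,140,160,115,3)[:235];T[362:597,:480]=t
t=tile(b,390,130,100,130,3)[:265];T[333:598,490:790]=t
cv2.imwrite("pics/f.png",T)
E
```

```text
t 16.4 grasp [ 0.635 -0.057  0.256] gap 0.0153 F [-4.896  1.734  3.403] M [0.17  0.493 0.033] j [-0.164  0.513  1.389  0.003  1.259  0.554]
 shift units [ 0.145 -0.1   -0.001]  turn units [ 0.075  0.169 -0.002]
```

View pics/f.png

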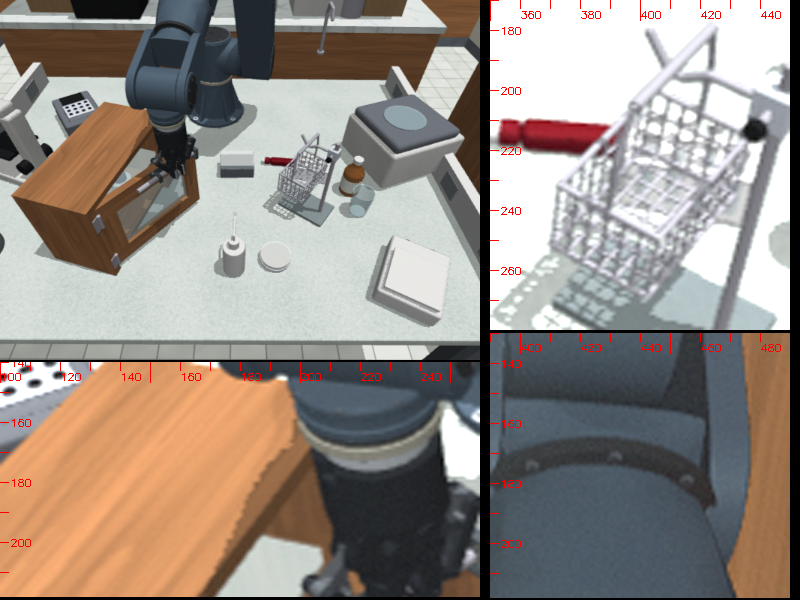

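Run:
```python
from geo import *
from plant import r
import cv2
H=np.array([.7728,-.2383])
for z in (.0,.021):
    p=atz("side",262.7,264,z)[:2]; d=p-H; print(p,np.linalg.norm(d),163.8-np.degrees(np.arctan2(d[1],d[0])))
g0=np.array([.576,-.131])-H; g=np.array([.635,-.057])-H
print("grasp swing",np.degrees(np.arctan2(*g0[::-1])-np.arctan2(*g[::-1])),np.linalg.norm(g0),np.linalg.norm(g))
print(np.array(r.state()["joint_vel"]).round(4))
```

```text
[ 0.51093163 -0.03630251] 0.3307234994827372 21.44552861436128
[ 0.52893686 -0.03309441] 0.31871392375360025 23.87988939016114
grasp swing 24.162502629410085 0.22415068592355464 0.2277246802610556
[-0.001   0.0001 -0.0001  0.0012  0.0016 -0.0007]
```

```bash
python3 -m pendant '[[1,0.12,-0.14,0,0,0,0.15],[1,0,0,0,0,0,0],[1,0,0,0,0,0,0],[1,0,0,0,0,0,0]]' >/dev/null
python3 arc.py 25
python3 -c "
from plant import r
s=r.state();print(s['joint_vel'].round(4),s['finger_gap']);print(r.close_job())"
```

```text
t 16.95 grasp [ 0.637 -0.056  0.254] gap 0.0152 F [-3.538  1.238  0.414] M [0.285 0.439 0.153] j [-0.162  0.523  1.378  0.007  1.27   0.569]
 shift units [ 0.128 -0.011 -0.056]  turn units [ 0.098  0.265 -0.135]
[-0.0044 -0.001   0.006   0.0019  0.0004 -0.0115] 0.015194665849991884
the job is handed in; nothing more can be done
None
```

I finished the whole job and handed it in at about 17 s of the 56 s allowed; the hand-in reported no verdict.

- **Basket:** I hung it on the hook and let go. The last picture shows it still hanging there.
- **Bolt:** I pinched the knob from above, lifted it about 6 to 8 mm and drew it about 48 mm. That is well past the 32 mm it needs to clear the keeper. It never caught on the lip, and the force stayed under about 6 N.
- **Door:** I swung it open and am still holding it by the knob. The gripper's swing gave 24.2° and the door's corner in the side picture gave 23.9°. I then nudged it about 1° further, to roughly 25°. That nudge was checked only from the gripper's own position, not with a new picture.
- **Last state:** The fingers are still on the knob with a reading of 15.2 mm, the arm is nearly still and the outside force is about 4 N.

**Open points:**
- The finger opening read about 3 mm below the true bar and knob diameters, on both grips. I took this as an offset in the reading.
- The grip was about 3.5 mm farther from my estimated hinge than at the start of the swing, so that hinge position may be off by a few millimetres.
- In the last side picture the other bench items look unmoved. The top camera was blocked by the arm, so I could not check them from above.

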